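# Pre-use check of a spring pull gauge

### The arm

A 6-joint arm with a two-finger parallel gripper is mounted at the origin on the work surface. World frame = base frame: x ahead of the robot, y to its left, z up, the work surface at z = 0. Lengths are in m, angles in rad, forces in N, time in s.
With the tool pointing down it reaches from about 0.35 to 0.975 m from the base axis. Payload 4.9 kg.
Tool frame: the origin (TCP) lies at the very end of the fingers, on their centre line; the grasp point (between the pads) lies 19 mm behind it; z points along the fingers, y is the line along which they close (so a half turn about z gives the same grasp; the last joint's range is limited). The gripper opens to 85 mm and grips with 20 to 120 N. Pads are 22 mm wide; open, the fingers measure 114 mm over their backs; the gripper's body (76 mm by 85 mm) begins 54 mm behind the grasp point. The pads swing forward as they close: fully open they stand 13 mm farther back than shut.
Start: joints at [0.996, 0.053, 1.613, -0, 1.476, -0.119], TCP at [0.275, 0.561, 0.197] pointing down, gripper open.
Joint ranges: [-3.01, 3.01], [-1.01, 2.22], [0.06, 2.58], [-1.02, 4.17], [0.09, 2.62], [-3.14, 3.14]. Speed limits (rad/s): [2.57, 2.57, 3.14, 3.14, 3.14, 3.14].

### API

Orientations are given as a rotation vector (axis times angle).
In Python, from station import ctrl, imaging gives the robot as it stands.
- The arm moves only by the tool play_rows, never from a script. Its argument "series" is a list of rows, each a list of 3 entries, a list of its own where there are three numbers: the opening, from 0 (shut) to 1 (fully open), then the shift along the tool's x, y, z each as a share of 0.05 m, from -1 to 1, then the turn, a rotation vector about the tool's x, y, z each as a share of 8 degrees, from -1 to 1. In form: [[grip, [dx, dy, dz], [ax, ay, az]], ...]. A call has 1 to 8 rows; each row shifts and turns the commanded pose from where the row before left it, along the tool's axes as they then stand; what a row does not reach is not made up. A row lasts 1/8 s, in which the tool goes at most 62.5 mm and 10.7 degrees, less where a joint would pass 70% of its speed; a pose out of reach is approached as far as the arm can. A call with a number of a shift or a turn outside -1 to 1 is refused whole. A call with a gripper value outside its range is refused whole. The fingers move at their own pace and stop on an object; "force" is the grip in N (left out, the last holds). Time passes only in rows, so rows that do not move let the fingers close. It gives the time, the measured TCP pose, the force, the opening and the grip force at its end, in the units of the state.
- ctrl.get_obs(): the state, without advancing time (a new reading comes with each control period).
- imaging.get_image(name): name is "scene" or "top"; returns a dict with "color" (400x640x3 uint8, blue, green, red), "fx", "fy", "cx", "cy" (pixels), "D" ([k1, k2, p1, p2, k3] as OpenCV has them; the pictures are not rectified), "extrinsics" (4x4, takes a point from world to camera coordinates). Camera axes: x right, y down, z forward; pixel columns grow to the right and rows downward; lengths in m; the calibration is good to about 2 mm. A picture is of the moment at which its call begins. There is no depth.
- ctrl.finish_job(): hands the job in; it is judged then, once.
The state is a dict: "t": time; "q": joint angles; "dq": joint speeds; "effort": joint torques, N m; "tool_pos": TCP position; "tool_rot": TCP orientation; "contact_force": force on the tool from outside, world axes, zero at the start; "wrist_torque": the same for the moment, N m; "opening": finger opening in m; "grip_force": force on a finger pad.
Only numpy, scipy, OpenCV 4.12 (cv2) and the standard library are available. Lean on these libraries where they do the work, as an engineer would, in place of code of your own. Each camera call takes 0.05 s, during which the arm holds its last target. There are 200 camera calls.

### The job

Do the pre-use check of the spring pull gauge: lay it in its bench cradle, T-handle out through the slotted end, let go of it, then take the handle and pull it straight out until the little drag pointer on the scale is level with the limit tab. Ease the handle all the way back in without letting it snap, and let go, so that the pointer is left standing at the tab. Don't drop the gauge and leave the other things on the bench where they are.

Things in the scene. Friction and masses are not known exactly. Their poses are not given: they have to be found in the camera images.
- gauge_mid (a point): centre of the loose spring pull gauge's housing (0.42 kg in all, +-30%): aluminium block 110 mm long (x), 40 wide (y), 36 high (z), this point 18 mm above its underside. z is up, scale on top; -x points out of the end where rod and T-handle leave. It lies flat on the bench at the start, and can be picked up across its 40 mm width at mid length
- handle_grip (a point): grip point of the T-handle: black upright plate 14 mm thick (x), 44 wide (y), 56 tall (z) on an 8 mm rod, same axes as the gauge. This point is mid-plate, 16 mm below its top; the rod's top is 24 mm below it, so fingers closing along x must stay above that. Home: 132 mm from gauge_mid along -x, 26 mm higher, 50 mm above the bench in the cradle; 70 mm gap to the housing, 60 to the cradle
- handle (a joint): pull of the sprung handle in m: 0 home, grows as it is pulled out along the gauge's -x, stop at 0.055. Spring 2.2 N at home plus 0.22 N per mm (11 N at 40 mm); it flies back if let go while out. The pull first slides the gauge forward in the cradle until it meets the cheeks
- pointer_mark (a point): top centre of the drag pointer: black bar 7 mm (x) by 22 (y) by 6 high across the scale on top of the housing. A pin on the handle pushes it along -x; it stays (1 N friction) when the handle goes back. It starts 0 to 6 mm out from its zero, which is at x = +30 mm of gauge_mid; once the handle's pull exceeds that it moves with it: pointer x = 30 mm minus the pull
- limit_mark (a point): top centre of the limit tab: small brass block 7 mm (x) by 10 (y) by 6 high clamped tight on the scale beside the pointer's path (17.5 mm to the gauge's -y of the pointer), somewhere from x = +10 to -10 mm of gauge_mid. Pointer and tab are level when both have the same x along the gauge
- cradle: dark steel cradle fixed to the bench, origin at its underside's centre. Base 134 (x) by 74 (y), 6 thick. Pocket 118 x 48 mm (4 mm clear all round) between an end wall at +x, two cheeks at -x with a 30 mm slot for the rod (wall 26, cheeks 36 high) and 4 flared corner guides 30 high at x = +-31 to 55 mm; long sides open between them for fingers. Gauge lies in it on the base, x along x, handle to -x
- breaker_mid (a point): bystander: white two-pole circuit breaker, 85 by 36 by 74 mm high, standing on the bench; this is its centre
- driver_grip (a point): bystander: screwdriver 150 mm long lying on the bench between the gauge and the cradle; this is the middle of its handle
- board_mid (a point): bystander: circuit board in a red carrier, 100 by 70 by 23 mm, flat on the bench; its centre
Things that resemble listed ones, but are neither listed nor needed, are in the scene too. Leave any green look-alike of the part that bears gauge_mid alone.

How it is judged:
By the outcome, as a careful person would: the job done as asked, in the order asked, and still so for the second after the job is handed in, with the robot touching nothing.
It also fails if it takes over 64 s, if anything falls off the work surface, if the arm or the gripper's body presses on something with over 40 N, if the wrist force passes 120 N, or if a joint passes its speed limit or range.

## Working session

There is one attempt and no reset: what is moved stays moved. The work goes in short steps, Python scripts to look and compute and a tool call to move; the robot and the scene stay as the last step left them, time stands still between calls to the robot, and variables do not carry over. Pictures are saved under pics/ and viewed, at most 10 in all, crops included, and the job is handed in when it is done.

Besides the shell and the picture viewer there is one more tool, called by a JSON object that holds its "api" and its "payload", one argument or row to a line. play_rows: Moves the arm, as the interface text tells. Shift numbers are shares of 0.05 m and turn numbers shares of 8 degrees, none past 1 either way. Its arguments: {"type":"object","properties":{"series":{"type":"array"},"force":{"type":"number"}},"required":["series"]}

```bash
mkdir -p pics; cat > h.py <<'E'
import numpy as np, cv2
from station import ctrl, imaging
from scipy.spatial.transform import Rotation as R
def cam(n):
    m=imaging.get_image(n); K=np.array([[m['fx'],0,m['cx']],[0,m['fy'],m['cy']],[0,0,1.]])
    return m['color'],K,np.array(m['D'],float),np.array(m['extrinsics'])
def ray(c,px,z):
    """pixels -> world points on plane z"""
    _,K,D,T=c; p=cv2.undistortPoints(np.array(px,float).reshape(-1,1,2),K,D).reshape(-1,2)
    d=np.c_[p,np.ones(len(p))]@T[:3,:3]; o=-T[:3,:3].T@T[:3,3]
    return o+d*((z-o[2])/d[:,2])[:,None]
def proj(c,P):
    _,K,D,T=c; return cv2.projectPoints(np.array(P,float).reshape(-1,3),cv2.Rodrigues(T[:3,:3])[0],T[:3,3],K,D)[0].reshape(-1,2)
E
python3 - <<'E'
from h import *
for n in ['scene','top']:
    c=cam(n); cv2.imwrite(f'pics/{n}0.png',cv2.resize(c[0],(800,500)) ); print(n,c[1][0],c[2],np.round(c[3],3).tolist())
    cv2.imwrite(f'/tmp/{n}0.png',c[0])
o=ctrl.get_obs();print(o['t'],o['tool_pos'],o['tool_rot'],R.from_rotvec(o['tool_rot']).as_matrix().round(3),o['opening'])
E
```

```text
scene [398.00131268   0.         318.20262324] [0.01782125 0.         0.         0.         0.        ] [[0.779, 0.627, -0.013, -0.44], [0.531, -0.67, -0.519, -0.175], [-0.334, 0.398, -0.854, 1.156], [0.0, 0.0, 0.0, 1.0]]
top [460.99918173   0.         320.00270137] [0.02479272 0.         0.         0.         0.        ] [[0.02, -0.999, 0.037, 0.062], [-0.982, -0.027, -0.185, 0.514], [0.186, -0.033, -0.982, 1.033], [0.0, 0.0, 0.0, 1.0]]
0.1 [0.27478897 0.5606607  0.19599828] [-7.09676770e-01 -3.05977301e+00  2.69784265e-03] [[-0.898  0.44  -0.001]
 [ 0.44   0.898 -0.002]
 [ 0.    -0.002 -1.   ]] 0.08527128611875771
```

View pics/top0.png

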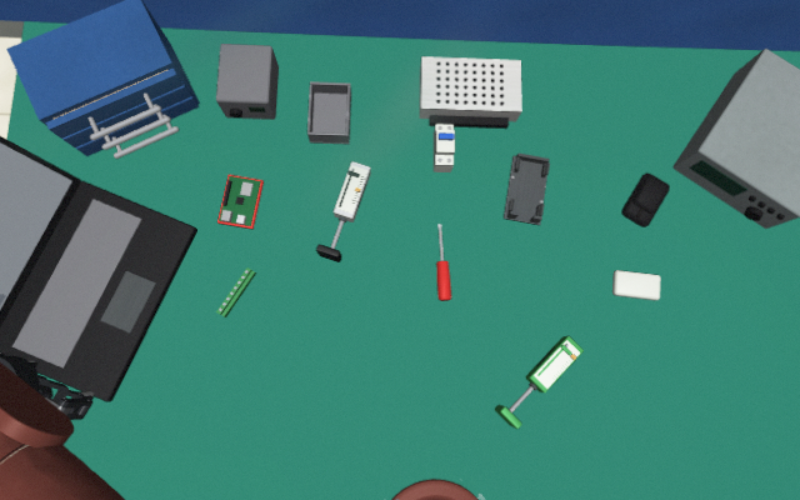

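View pics/scene0.png

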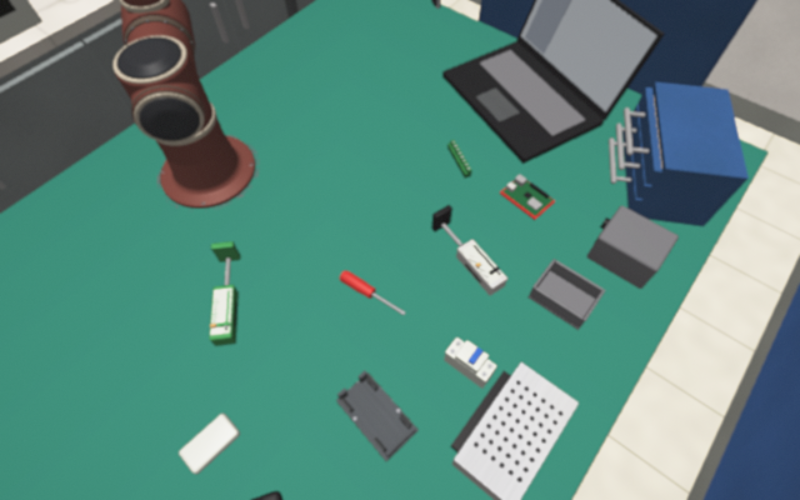

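The top view shows the gauge at about (352,192) with its handle at (330,253), and the cradle at (527,189), both in 800-wide pixels. The driver is at (444,270), the breaker at (444,148) and the board at (241,202). Next I'll zoom in on the gauge and cradle.

```bash
python3 - <<'E'
import cv2,numpy as np
t=cv2.imread('/tmp/top0.png');s=cv2.imread('/tmp/scene0.png')
f=lambda im,x,y,w,h:cv2.resize(im[y:y+h,x:x+w],(400,300) if 0 else (w*5,h*5),interpolation=cv2.INTER_CUBIC)
a=f(t,245,120,70,95);b=f(t,390,110,70,95);c=f(s,260,290,80,95)
cv2.imwrite('pics/z0.png',np.hstack([a,b])) ; cv2.imwrite('pics/z1.png',np.hstack([c,f(s,340,155,70,95)]))
E
```

```text
(no output)
```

View pics/z0.png

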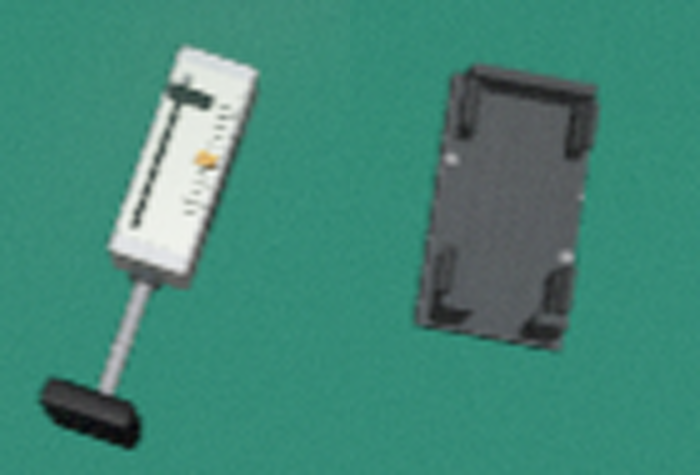

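View pics/z1.png

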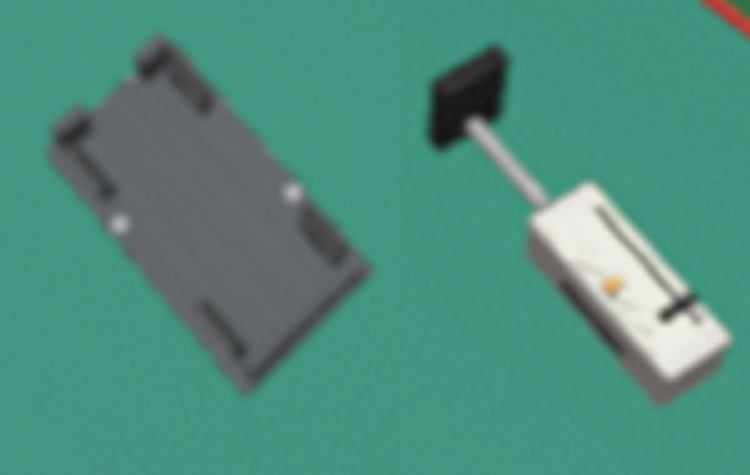

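The wall is at the cradle's far (+x) end and the slotted cheeks are at the near end. So the gauge and cradle point roughly the same way. I'll refine both poses by fitting silhouettes in the two views.

```bash
cat > fit.py <<'E'
from h import *
from scipy.optimize import minimize
S=6
def box(x0,x1,y0,y1,z0,z1): return np.array([[x,y,z] for x in(x0,x1) for y in(y0,y1) for z in(z0,z1)])/1000
def cradle(h=0):
    B=[box(-67,67,-37,37,0,6),box(59,67,-37,37,0,26+h)]
    for s in(1,-1):
        B.append(box(-67,-59,min(15*s,37*s),max(15*s,37*s),0,36+h))
        for a in(31,-55): B.append(box(a,a+24,min(24*s,32*s),max(24*s,32*s),0,30+h))
    return B
def gauge(z=0):
    return [box(-55,55,-20,20,z,z+36),box(-139,-125,-22,22,z+4,z+60),box(-132,-55,-4,4,z+12,z+20)]
def mask(c,roi,green=True):
    x,y,w,h=roi; im=cv2.resize(c[0][y:y+h,x:x+w],None,fx=S,fy=S,interpolation=cv2.INTER_CUBIC).astype(int)
    b,g,r=im[...,0],im[...,1],im[...,2]
    bg=(g-r>40)&(g>80)
    m=(~bg).astype(np.uint8)
    return m
def render(c,roi,B,p):
    x,y,w,h=roi; m=np.zeros((h*S,w*S),np.uint8); Rz=R.from_euler('z',p[2]).as_matrix()
    for b in B:
        q=proj(c,b@Rz.T+[p[0],p[1],0]); q=(q-[x,y]+.5)*S-.5
        cv2.fillConvexPoly(m,cv2.convexHull(np.round(q*16).astype(np.int32)),1,shift=4)
    return m
def fit(views,B,p0):
    M=[(c,r,mask(c,r)) for c,r in views]
    f=lambda p:sum((render(c,r,B,[p[0],p[1],p[2]*5])!=m).sum()/m.sum() for c,r,m in M)
    s=np.array([p0[0],p0[1],p0[2]/5])
    for d in(.02,.005):
        o=minimize(f,s,method='Nelder-Mead',options=dict(initial_simplex=np.vstack([s,s+np.eye(3)*d]),xatol=1e-5)); s=o.x
    return np.array([s[0],s[1],s[2]*5]),o.fun
E
python3 - <<'E'
from fit import *
t=cam('top');s=cam('scene')
rt,rs=(248,125,55,90),(342,158,70,85)
ct,cs=(400,118,42,66),(264,292,75,80)
g0=ray(t,[(281.5,153)],.036)[0];c0=ray(t,[(421.5,151)],.006)[0]
print(g0,c0)
for v in([(t,rt),(s,rs)],[(t,rt)],[(s,rs)]): print('g',fit(v,gauge(),[g0[0],g0[1],-.3]))
for h in(0,6):
  for v in([(t,ct),(s,cs)],[(t,ct)],[(s,cs)]): print('c',h,fit(v,cradle(h),[c0[0],c0[1],-.1]))
cp=lambda u,v,x,y:((u+.5)/5-.5+x,(v+.5)/5-.5+y)
P=ray(t,[cp(191,95,245,120),cp(205,159,245,120)],.042);Q=ray(s,[cp(679-400,307,340,155),cp(613-400,285,340,155)],.042);print(P,Q)
for n,px in dict(driver=(444/1.25,280/1.25),breaker=(444/1.25,148/1.25)).items(): print(n,ray(t,[px],.02))
E
```

```text
[0.63602773 0.16891314 0.036     ] [ 0.66128834 -0.17900263  0.006     ]
g (array([ 0.64020218,  0.17067568, -0.29416442]), np.float64(0.20850084963406654))
g (array([ 0.64055087,  0.17029008, -0.29234396]), np.float64(0.07010817124574678))
g (array([ 0.63809769,  0.17246572, -0.28924299]), np.float64(0.11721570397111913))
c 0 (array([ 0.65849162, -0.17690982, -0.16324535]), np.float64(0.11394372611923673))
c 0 (array([ 0.65949449, -0.17791271, -0.15652155]), np.float64(0.05524583615554282))
c 0 (array([ 0.65851178, -0.17625533, -0.15977311]), np.float64(0.04408499448007244))
c 6 (array([ 0.65803115, -0.17661731, -0.16065936]), np.float64(0.1417088355720446))
c 6 (array([ 0.66038322, -0.17755368, -0.1692861 ]), np.float64(0.08055020059396654))
c 6 (array([ 0.65848281, -0.17622161, -0.15982319]), np.float64(0.054095290075294296))
[[0.67031926 0.16673209 0.042     ]
 [0.63850825 0.15892342 0.042     ]] [[0.6689331  0.16861098 0.042     ]
 [0.63716477 0.15896128 0.042     ]]
driver [[ 0.4703127  -0.01207053  0.02      ]]
breaker [[ 0.73626903 -0.01035812  0.02      ]]
```

```bash
cat >> h.py <<'E'
def go(p,ang):
    """delta to TCP p, tool down with tool x at world heading ang (deg): shift in units of .05 m (in FINAL tool axes), turn in 8 deg units (tool now)"""
    o=ctrl.get_obs(); a=np.radians(ang); x=np.array([np.cos(a),np.sin(a),0]); z=np.array([0,0,-1.]); T=np.c_[x,np.cross(z,x),z]
    Rn=R.from_rotvec(o['tool_rot']).as_matrix()
    print('t',round(o['t'],2),'pos',np.round(o['tool_pos'],4),'q',np.round(o['q'],2),'open',round(o['opening'],4),'F',np.round(o['contact_force'],1),'grip',o['grip_force'])
    print('shift',np.round(T.T@(np.array(p)-o['tool_pos'])/.05,3),'turn',np.round(R.from_matrix(Rn.T@T).as_rotvec()/np.radians(8),3))
E
```

{"api": "play_rows", "payload": {
  "series": [
    [1, [-0.5, -0.3, 0], [0, 0, -0.6]],
    [1, [-0.8, -0.45, 0], [0, 0, -0.57]],
    [1, [-0.8, -0.45, 0], [0, 0, 0]],
    [1, [-0.8, -0.45, 0.1], [0, 0, 0]],
    [1, [-0.8, -0.45, 0.2], [0, 0, 0]],
    [1, [-0.8, -0.45, 0.2], [0, 0, 0]],
    [1, [-0.8, -0.45, 0.2], [0, 0, 0]],
    [1, [-0.8, -0.45, 0.2], [0, 0, 0]]
  ],
  "force": 50
}}

```text
t: 1.2
tool_pos: [0.5117, 0.3015, 0.1516]
tool_rot: [-0.458, -3.108, -0.0]
contact_force: [-1.0, 0.0, -0.9]
opening: 0.0853
grip_force: 0.0
```

```bash
python3 -c "
from h import *
go([.6395,.171,.11],163.3)"
```

```text
t 1.2 pos [0.5117 0.3015 0.1516] q [ 0.41  0.01  1.73  0.    1.4  -0.87] open 0.0853 F [-1.   0.  -0.9] grip 0.0
shift [-3.198 -1.766  0.833] turn [ 0.    -0.001 -0.007]
```

{"api": "play_rows", "payload": {
  "series": [
    [1, [-0.8, -0.44, 0.1], [0, 0, 0]],
    [1, [-0.8, -0.44, 0.2], [0, 0, 0]],
    [1, [-0.8, -0.44, 0.2], [0, 0, 0]],
    [1, [-0.5, -0.28, 0.2], [0, 0, 0]],
    [1, [-0.2, -0.1, 0.1], [0, 0, 0]],
    [1, [0, 0, 0], [0, 0, 0]],
    [1, [0, 0, 0], [0, 0, 0]]
  ]
}}

```text
t: 2.08
tool_pos: [0.6343, 0.1779, 0.1125]
tool_rot: [0.456, 3.108, 0.001]
contact_force: [0.4, 0.4, 0.1]
opening: 0.0854
grip_force: 0.0
```

```bash
python3 -c "
from h import *
go([.6395,.171,.008],163.3)"
```

```text
t 2.08 pos [0.6343 0.1779 0.1125] q [ 0.16  0.19  1.6   0.    1.34 -1.12] open 0.0854 F [0.4 0.4 0.1] grip 0.0
shift [-0.139 -0.102  2.09 ] turn [0.003 0.    0.003]
```

{"api": "play_rows", "payload": {
  "series": [
    [1, [-0.14, -0.1, 0.3], [0, 0, 0]],
    [1, [0, 0, 0.5], [0, 0, 0]],
    [1, [0, 0, 0.5], [0, 0, 0]],
    [1, [0, 0, 0.4], [0, 0, 0]],
    [1, [0, 0, 0.25], [0, 0, 0]],
    [1, [0, 0, 0.14], [0, 0, 0]],
    [1, [0, 0, 0], [0, 0, 0]]
  ]
}}

```text
t: 2.95
tool_pos: [0.6401, 0.1699, 0.0075]
tool_rot: [-0.458, -3.108, 0.0]
contact_force: [-0.1, 0.0, 0.7]
opening: 0.0853
grip_force: 0.0
```

```bash
python3 -c "
from h import *
go([.6395,.171,.008],163.3)
c=cam('top');cv2.imwrite('pics/a.png',cv2.resize(c[0][100:220,220:380],None,fx=4,fy=4))"
```

```text
t 2.95 pos [0.6401 0.1699 0.0075] q [ 0.15  0.31  1.65 -0.    1.18 -1.13] open 0.0853 F [-0.1  0.   0.7] grip 0.0
shift [ 0.018  0.017 -0.01 ] turn [-0.001 -0.001 -0.006]
```

View pics/a.png

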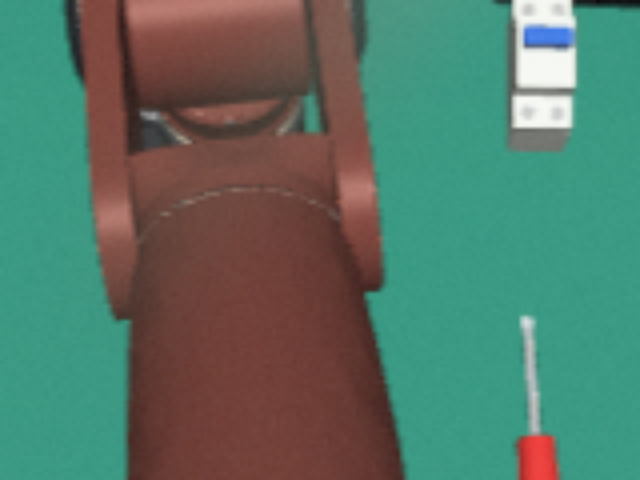

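The arm hides the gripper in the top view. I'll close at 50 N and lift.

{"api": "play_rows", "payload": {
  "series": [
    [0.3, [0, 0, 0], [0, 0, 0]],
    [0.3, [0, 0, 0], [0, 0, 0]],
    [0.3, [0, 0, 0], [0, 0, 0]],
    [0.3, [0, 0, 0], [0, 0, 0]],
    [0.3, [0, 0, 0], [0, 0, 0]],
    [0.3, [0, 0, 0], [0, 0, 0]]
  ],
  "force": 50
}}

```text
t: 3.75
tool_pos: [0.6404, 0.1694, 0.0079]
tool_rot: [0.458, 3.108, -0.001]
contact_force: [0.7, -3.7, 2.9]
opening: 0.0254
grip_force: 1.7
```

```bash
python3 -c "
from h import *
o=ctrl.get_obs();print(o['opening'],o['grip_force'],o['contact_force'],o['wrist_torque'])
c=cam('scene');cv2.imwrite('pics/b.png',cv2.resize(c[0][130:260,310:450],None,fx=4,fy=4))"
```

```text
0.02537996023299443 1.7455798387527466 [ 0.73262943 -3.71701187  2.865312  ] [-0.66449498  0.0273743   0.01185394]
```

View pics/b.png

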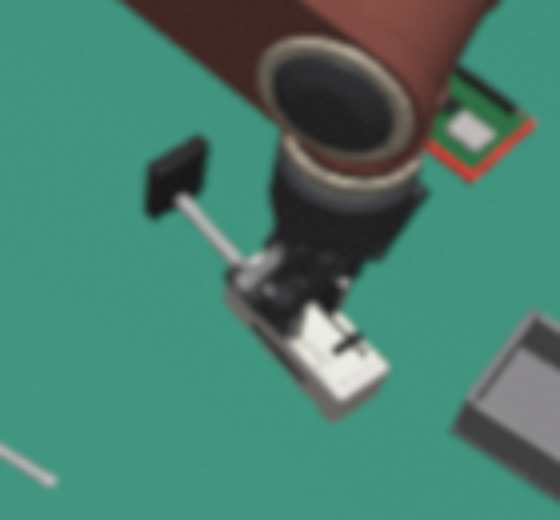

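The fingers straddle the housing and have only reached the commanded opening, so I'll close further.

{"api": "play_rows", "payload": {
  "series": [
    [0, [0, 0, 0], [0, 0, 0]],
    [0, [0, 0, 0], [0, 0, 0]],
    [0, [0, 0, 0], [0, 0, 0]],
    [0, [0, 0, 0], [0, 0, 0]]
  ],
  "force": 50
}}

```text
t: 4.3
tool_pos: [0.6403, 0.1699, 0.0078]
tool_rot: [0.458, 3.108, 0.0]
contact_force: [0.9, -3.2, 2.7]
opening: 0.0034
grip_force: 49.1
```

```bash
python3 -c "
from h import *
c=cam('scene');o=ctrl.get_obs()
Rm=R.from_rotvec(o['tool_rot']).as_matrix();p=np.array(o['tool_pos']);print(proj(c,[p,p-.019*Rm[:,2],p-.073*Rm[:,2]]))
a=cv2.resize(c[0][170:240,350:420],None,fx=8,fy=8,interpolation=cv2.INTER_CUBIC)
cv2.imwrite('pics/c.png',cv2.convertScaleAbs(a,alpha=1.3,beta=20))"
```

```text
[[384.00912795 215.94778925]
 [384.98938055 212.26499693]
 [387.96158764 201.10376015]]
```

View pics/c.png

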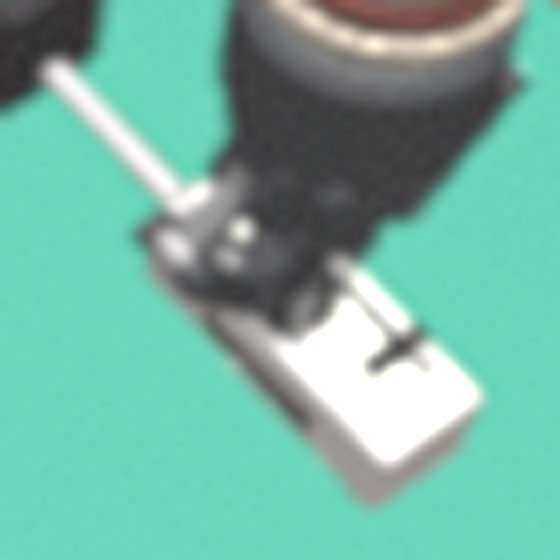

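The picture shows no finger on the near side face. The fingertips seem to stop at the housing top, around crop (295,325), although TCP z reads 8 mm. I'll open again and check numerically where the fingers are.

{"api": "play_rows", "payload": {
  "series": [
    [1, [0, 0, 0], [0, 0, 0]],
    [1, [0, 0, 0], [0, 0, 0]],
    [1, [0, 0, 0], [0, 0, 0]],
    [1, [0, 0, 0], [0, 0, 0]],
    [1, [0, 0, 0], [0, 0, 0]],
    [1, [0, 0, 0], [0, 0, 0]]
  ]
}}

```text
t: 5.1
tool_pos: [0.6401, 0.1699, 0.0076]
tool_rot: [-0.458, -3.108, -0.0]
contact_force: [0.9, -1.0, 0.1]
opening: 0.0857
grip_force: 0.0
```

```bash
python3 -c "
from h import *
c=cam('scene');o=ctrl.get_obs();print(o['tool_pos'],o['opening'],o['contact_force'],o['grip_force'])
a=cv2.resize(c[0][165:240,345:420],None,fx=8,fy=8,interpolation=cv2.INTER_CUBIC)
a=cv2.convertScaleAbs(a,alpha=1.3,beta=20)
Rm=R.from_rotvec(o['tool_rot']).as_matrix();p=np.array(o['tool_pos'])
for y,z in [(-.05,0),(-.05,-.019),(-.05,-.04),(.05,0),(.05,-.04),(0,0)]:
  q=(proj(c,[p+Rm@[0,y,z]])[0]-[345,165]+.5)*8-.5; cv2.circle(a,tuple(np.int32(q)),3,(0,0,255),-1); print(y,z,q)
cv2.imwrite('pics/d.png',a)"
```

```text
[0.64013647 0.16988443 0.00764173] 0.08540538745591977 [-0.22873447 -0.41304002  0.82115589] 0.0
-0.05 0 [189.51341757 491.89691612]
-0.05 -0.019 [195.3792417  463.37559521]
-0.05 -0.04 [202.09605545 430.724469  ]
0.05 0 [436.97106271 332.51251532]
0.05 -0.04 [457.83230651 267.54547552]
0 0 [314.95355321 411.08403408]
```

View pics/d.png

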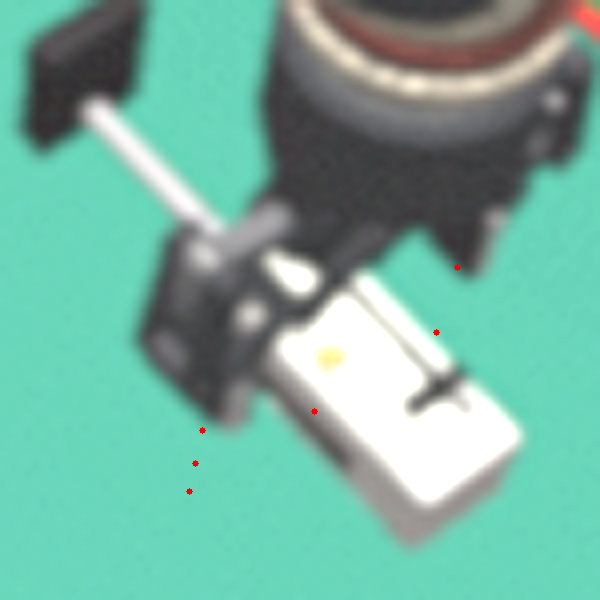

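The open fingertips (near one at about (220,428), far one at about (470,272)) project well above the reported TCP. I'll estimate how large that offset is.

```bash
python3 -c "
from h import *
c=cam('scene');o=ctrl.get_obs()
Rm=R.from_rotvec(o['tool_rot']).as_matrix();p=np.array(o['tool_pos'])
for z in (-.013,-.03,-.04,-.05):
  print(z,[np.int32((proj(c,[p+Rm@[x,y,z]])[0]-[345,165]+.5)*8-.5).tolist() for x,y in [(.011,-.057),(-.011,-.057),(-.011,-.043),(.011,.043),(-.011,.057),(-.011,.043)]])
"
```

```text
-0.013 [[153, 457], [197, 510], [233, 487], [403, 298], [483, 325], [449, 347]]
-0.03 [[158, 431], [203, 484], [239, 461], [412, 270], [493, 298], [458, 320]]
-0.04 [[160, 416], [206, 469], [243, 445], [417, 253], [498, 281], [463, 303]]
-0.05 [[163, 399], [209, 453], [247, 429], [422, 236], [504, 264], [469, 287]]
```

{"api": "play_rows", "payload": {
  "series": [
    [1, [0, 0, 0.2], [0, 0, 0]],
    [1, [0, 0, 0.2], [0, 0, 0]],
    [1, [0, 0, 0], [0, 0, 0]]
  ]
}}

```text
t: 5.58
tool_pos: [0.6385, 0.1696, -0.0145]
tool_rot: [-0.457, -3.105, 0.002]
contact_force: [0.7, 0.5, 0.8]
opening: 0.0856
grip_force: 0.0
```

```bash
python3 - <<'E'
from h import *
from fit import mask
o=ctrl.get_obs(); print(o['tool_pos'],o['contact_force'],o['q'])
# finger tip visible? lowest non-green pixels left of the housing in the scene picture (same crop units as before)
c=cam('scene'); m=mask(c,(345,165,75,75))
for col in range(90,200,12): 
    r=np.flatnonzero(m[:,col]); print(int(col*8/6),int(r.max()*8/6) if len(r) else None,end=' | ')
E
```

```text
[ 0.63854817  0.16962368 -0.01450167] [0.65859812 0.50501057 0.79593005] [ 1.47103756e-01  3.41263235e-01  1.65832201e+00 -9.54041180e-06
  1.14547917e+00 -1.13122449e+00]
120 157 | 136 390 | 152 412 | 168 426 | 184 437 | 200 452 | 216 461 | 232 457 | 248 396 | 264 394 |
```

```bash
python3 - <<'E'
from h import *
c=cam('top'); p=np.array([.27479,.56066,.196]); Rm=R.from_rotvec([-.70967677,-3.05977,.0027]).as_matrix()
for dz in(0,-.013,-.03,-.05,-.073,-.1): print(dz,[np.int32(1.25*proj(c,[p+Rm@[0,y,dz]])[0]).tolist() for y in(-.05,0,.05)])
im=cv2.imread('/tmp/top0.png'); cv2.imwrite('pics/e.png',cv2.convertScaleAbs(cv2.resize(im[260:360,0:110],None,fx=6,fy=6,interpolation=cv2.INTER_CUBIC),alpha=1.8,beta=30))
E
```

```text
0 [[105, 398], [76, 382], [48, 367]]
-0.013 [[101, 398], [72, 383], [43, 367]]
-0.03 [[96, 399], [66, 383], [36, 367]]
-0.05 [[89, 400], [58, 383], [28, 367]]
-0.073 [[80, 401], [49, 384], [18, 367]]
-0.1 [[70, 402], [37, 385], [5, 367]]
```

View pics/e.png

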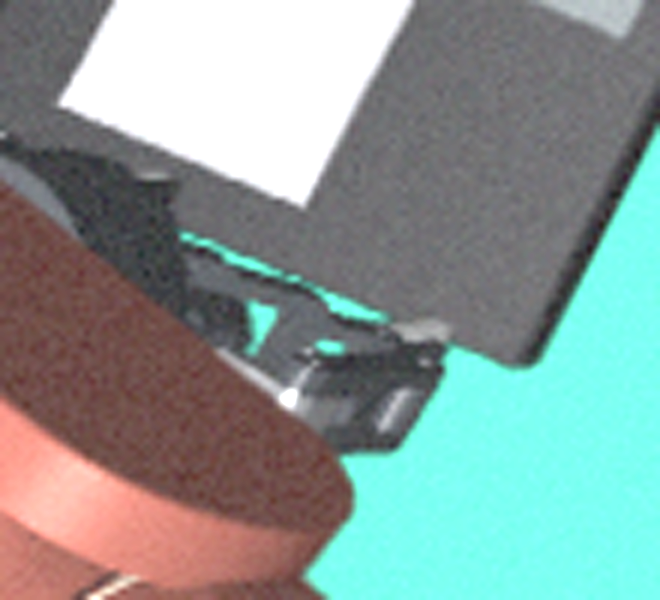

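```bash
python3 - <<'E'
from h import *
from scipy.optimize import least_squares
t=cam('top');s=cam('scene')
A=[(t,np.array([.27479,.56066,.196]),R.from_rotvec([-.70967677,-3.05977,.0027]).as_matrix(),[((445+.5)/6-.5,(345+.5)/6-.5+260),((395+.5)/6-.5,(450+.5)/6-.5+260)]),
   (s,np.array([.64014,.16988,.00764]),R.from_rotvec([-.458,-3.108,0]).as_matrix(),[((218+.5)/8-.5+345,(428+.5)/8-.5+165),((140+.5)/8-.5+345,(345+.5)/8-.5+165)])]
def f(v):
    x,w,y,z=v; r=[]
    for c,p,Rm,px in A:
        for q,sx in zip(px,(-1,1)): r+=list(proj(c,[p+Rm@[x+sx*w/2,y,z]])[0]-q)
    return np.array(r)
o=least_squares(f,[0,.022,-.05,-.03]);print(o.x,f(o.x).round(1))
E
```

```text
[ 0.00136028  0.03153769 -0.06298725 -0.07801231] [ 0.9  0.  -1.3 -0.4 -0.9 -0.1  0.4  0.4]
```

The picture shows the near open finger ending at native (66–74, 317–335). Triangulating from both views puts the real fingertips about 50 mm short of the reported TCP. I'll go down guarded and watch the force.

{"api": "play_rows", "payload": {
  "series": [
    [1, [0, 0, 0.2], [0, 0, 0]],
    [1, [0, 0, 0.15], [0, 0, 0]],
    [1, [0, 0, 0.1], [0, 0, 0]],
    [1, [0, 0, 0], [0, 0, 0]]
  ]
}}

```text
t: 6.28
tool_pos: [0.6394, 0.1698, -0.0358]
tool_rot: [-0.458, -3.107, 0.001]
contact_force: [0.5, 0.9, 0.3]
opening: 0.085
grip_force: 0.0
```

```bash
python3 - <<'E'
from h import *
from fit import mask
go([.6395,.171,-.05],163.3)
c=cam('scene'); m=mask(c,(345,165,75,75))
for col in range(90,200,12): 
    r=np.flatnonzero(m[:,col]); print(int(col*8/6),int(r.max()*8/6) if len(r) else None,end=' | ')
E
```

```text
t 6.28 pos [ 0.6394  0.1698 -0.0358] q [ 0.15  0.37  1.66  0.    1.11 -1.13] open 0.085 F [0.5 0.9 0.3] grip 0.0
shift [0.006 0.024 0.283] turn [-0.005 -0.01  -0.007]
120 157 | 136 432 | 152 452 | 168 466 | 184 477 | 200 490 | 216 496 | 232 481 | 248 422 | 264 409 |
```

{"api": "play_rows", "payload": {
  "series": [
    [1, [0, 0, 0.1], [0, 0, 0]],
    [1, [0, 0, 0.1], [0, 0, 0]],
    [1, [0, 0, 0], [0, 0, 0]],
    [0.4, [0, 0, 0], [0, 0, 0]],
    [0.3, [0, 0, 0], [0, 0, 0]],
    [0.3, [0, 0, 0], [0, 0, 0]],
    [0.3, [0, 0, 0], [0, 0, 0]],
    [0.3, [0, 0, 0], [0, 0, 0]]
  ],
  "force": 30
}}

```text
t: 7.32
tool_pos: [0.6464, 0.1698, -0.0357]
tool_rot: [0.455, 3.098, 0.002]
contact_force: [-6.4, -3.3, 28.2]
opening: 0.0399
grip_force: 39.7
```

Gripped at 39.9 mm, but the tips are on the bench (28 N). I'll open, rise about 10 mm and regrip.

{"api": "play_rows", "payload": {
  "series": [
    [0.7, [0, 0, -0.1], [0, 0, 0]],
    [0.7, [0, 0, -0.15], [0, 0, 0]],
    [0.7, [0, 0, -0.15], [0, 0, 0]],
    [0.7, [0, 0, 0], [0, 0, 0]]
  ]
}}

```text
t: 7.82
tool_pos: [0.6404, 0.1699, -0.0245]
tool_rot: [0.458, 3.107, 0.0]
contact_force: [0.3, 0.3, 0.1]
opening: 0.0598
grip_force: 0.0
```

```bash
python3 - <<'E'
from fit import *
go([.6395,.171,-.026],163.3)
c=cam('scene')
# handle + far part of the housing visible: fit gauge with gripper pixels ignored (left/rod & lower right region)
r=(342,158,70,85); m=mask(c,r); x,y,w,h=r
def f(v):
    k=render(c,r,gauge(),[v[0],v[1],v[2]*5]); return (k&(1-m)).sum()*3+ (m&(1-k))[40*S:,45*S:].sum()+(m&(1-k))[:30*S,:20*S].sum()
s=np.array([.6395,.171,-.292/5]); 
for d in(.01,.003): o=minimize(f,s,method='Nelder-Mead',options=dict(initial_simplex=np.vstack([s,s+np.eye(3)*d]),xatol=1e-5)); s=o.x
print(s,np.degrees(s[2]*5),o.fun,m.sum())
E
```

```text
t 7.83 pos [ 0.6404  0.1699 -0.0245] q [ 0.15  0.36  1.66  0.    1.13 -1.13] open 0.0598 F [0.3 0.3 0.1] grip 0.0
shift [0.023 0.015 0.03 ] turn [ 0.002  0.005 -0.007]
[ 0.63943363  0.17453754 -0.0636431 ] -18.232404468690433 14411.0 104253
```

{"api": "play_rows", "payload": {
  "series": [
    [0.3, [0, 0, 0], [0, 0, 0]],
    [0.3, [0, 0, 0], [0, 0, 0]],
    [0.3, [0, 0, 0], [0, 0, 0]],
    [0.3, [0, 0, 0], [0, 0, 0]],
    [0.3, [0, 0, -0.1], [0, 0, 0]],
    [0.3, [0, 0, -0.2], [0, 0, 0]],
    [0.3, [0, 0, -0.2], [0, 0, 0]],
    [0.3, [0, 0, 0], [0, 0, 0]]
  ],
  "force": 50
}}

```text
t: 8.88
tool_pos: [0.6413, 0.1699, 0.0018]
tool_rot: [0.457, 3.105, 0.001]
contact_force: [0.2, -0.5, -5.2]
opening: 0.0392
grip_force: 50.9
```

```bash
python3 - <<'E'
from h import *
go([.659,-.177,.09],170.8)
E
```

```text
t 8.88 pos [0.6413 0.1699 0.0018] q [ 0.15  0.32  1.65 -0.    1.17 -1.13] open 0.0392 F [ 0.2 -0.5 -5.2] grip 50.93220412731171
shift [-1.46  -6.792 -1.764] turn [ 0.006  0.019 -0.945]
```

Held (5 N of weight). Raising and carrying.

{"api": "play_rows", "payload": {
  "series": [
    [0.3, [0, 0, -0.4], [0, 0, 0]],
    [0.3, [0, 0, -0.7], [0, 0, 0]],
    [0.3, [0, 0, -0.7], [0, 0, 0]],
    [0.3, [0, -0.3, -0.2], [0, 0, 0]],
    [0.3, [-0.15, -0.6, 0], [0, 0, -0.1]],
    [0.3, [-0.15, -0.7, 0], [0, 0, -0.2]],
    [0.3, [-0.15, -0.7, 0], [0, 0, -0.2]],
    [0.3, [-0.15, -0.7, 0], [0, 0, -0.2]]
  ]
}}

```text
t: 9.88
tool_pos: [0.6285, 0.0154, 0.0989]
tool_rot: [-0.304, -3.125, 0.001]
contact_force: [-0.1, 0.6, -4.8]
opening: 0.0391
grip_force: 51.1
```

{"api": "play_rows", "payload": {
  "series": [
    [0.3, [-0.15, -0.7, 0], [0, 0, -0.2]],
    [0.3, [-0.15, -0.7, 0], [0, 0, 0]],
    [0.3, [-0.15, -0.7, 0], [0, 0, 0]],
    [0.3, [-0.15, -0.7, 0], [0, 0, 0]],
    [0.3, [-0.1, -0.4, 0], [0, 0, 0]],
    [0.3, [0, -0.2, 0], [0, 0, 0]],
    [0.3, [0, 0, 0], [0, 0, 0]],
    [0.3, [0, 0, 0], [0, 0, 0]]
  ]
}}

```text
t: 10.88
tool_pos: [0.6353, -0.155, 0.0999]
tool_rot: [-0.26, -3.13, -0.001]
contact_force: [0.5, 0.2, -4.7]
opening: 0.0392
grip_force: 51.0
```

```bash
python3 - <<'E'
from fit import *
go([.659,-.177,.03],170.8)
c=cam('scene');t=cam('top'); cv2.imwrite('/tmp/s1.png',c[0])
Z=ctrl.get_obs()['tool_pos'][2]+.0245
B=gauge(Z); Bm=B
p=[.655,-.17,np.radians(-9.2)]
q=proj(c,[[p[0],p[1],Z]])[0]; r=(int(q[0])-50,int(q[1])-60,110,110); print(r,Z)
# gauge: white housing top + handle: use brightness mask vs dark cradle / green
x,y,w,h=r; im=cv2.resize(c[0][y:y+h,x:x+w],None,fx=3,fy=3); cv2.imwrite('pics/f.png',cv2.resize(c[0][y-30:y+h+20,x-40:x+w+20],None,fx=4,fy=3.7))
E
```

```text
t 10.88 pos [ 0.6353 -0.155   0.0999] q [-0.35  0.19  1.63  0.    1.32 -1.76] open 0.0392 F [ 0.5  0.2 -4.7] grip 51.02604031562805
shift [-0.539 -0.359  1.398] turn [ 0.005 -0.003 -0.037]
(248, 253, 110, 110) 0.12456132174491971
```

{"api": "play_rows", "payload": {
  "series": [
    [0.3, [-0.3, -0.2, 0.2], [0, 0, -0.04]],
    [0.3, [-0.3, -0.2, 0.4], [0, 0, 0]],
    [0.3, [0, 0, 0.4], [0, 0, 0]],
    [0.3, [0, 0, 0.2], [0, 0, 0]],
    [0.3, [0, 0, 0], [0, 0, 0]],
    [0.3, [0, 0, 0], [0, 0, 0]]
  ]
}}

```text
t: 11.72
tool_pos: [0.6621, -0.1806, 0.041]
tool_rot: [0.252, 3.13, -0.001]
contact_force: [-0.4, 0.7, -5.7]
opening: 0.0392
grip_force: 51.0
```

```bash
python3 - <<'E'
from fit import *
go([.661,-.1773,-.0185],170.8)
E
```

```text
t 11.72 pos [ 0.6621 -0.1806  0.041 ] q [-0.37  0.32  1.58  0.    1.24 -1.78] open 0.0392 F [-0.4  0.7 -5.7] grip 51.03590548038483
shift [0.032 0.061 1.19 ] turn [-0.002  0.009 -0.002]
```

{"api": "play_rows", "payload": {
  "series": [
    [0.3, [0.03, 0.06, 0], [0, 0, 0]],
    [0.3, [0, 0, 0.3], [0, 0, 0]],
    [0.3, [0, 0, 0.3], [0, 0, 0]],
    [0.3, [0, 0, 0.2], [0, 0, 0]],
    [0.3, [0, 0, 0.15], [0, 0, 0]],
    [0.3, [0, 0, 0], [0, 0, 0]]
  ]
}}

```text
t: 12.48
tool_pos: [0.66, -0.1774, -0.0086]
tool_rot: [-0.253, -3.13, -0.001]
contact_force: [-0.5, 0.7, -4.6]
opening: 0.0391
grip_force: 50.9
```

```bash
python3 - <<'E'
from fit import *
go([.661,-.1773,-.0185],170.8)
E
```

```text
t 12.47 pos [ 0.66   -0.1774 -0.0086] q [-0.37  0.38  1.6  -0.    1.17 -1.78] open 0.0391 F [-0.5  0.7 -4.6] grip 50.949713587760925
shift [-0.019  0.004  0.198] turn [ 0.003 -0.013 -0.005]
```

Inside the guides with no side load. Lowering the last 10 mm.

{"api": "play_rows", "payload": {
  "series": [
    [0.3, [0, 0, 0.1], [0, 0, 0]],
    [0.3, [0, 0, 0.1], [0, 0, 0]],
    [0.3, [0, 0, 0.02], [0, 0, 0]],
    [0.3, [0, 0, 0], [0, 0, 0]]
  ]
}}

```text
t: 12.98
tool_pos: [0.6607, -0.1776, -0.0184]
tool_rot: [0.253, 3.131, 0.0]
contact_force: [0.2, -0.4, -5.5]
opening: 0.0392
grip_force: 51.1
```

{"api": "play_rows", "payload": {
  "series": [
    [0.3, [0, 0, 0.03], [0, 0, 0]],
    [0.3, [0, 0, 0], [0, 0, 0]]
  ]
}}

```text
t: 13.22
tool_pos: [0.6611, -0.1777, -0.0189]
tool_rot: [0.253, 3.131, -0.0]
contact_force: [-1.7, 0.8, 0.4]
opening: 0.0394
grip_force: 51.4
```

{"api": "play_rows", "payload": {
  "series": [
    [0.3, [0, 0, 0.03], [0, 0, 0]],
    [0.3, [0, 0, 0], [0, 0, 0]]
  ]
}}

```text
t: 13.48
tool_pos: [0.6611, -0.1777, -0.019]
tool_rot: [0.253, 3.131, 0.0]
contact_force: [-6.8, 1.7, 8.9]
opening: 0.0393
grip_force: 52.5
```

Seated and level. Release, rise and move aside to look.

{"api": "play_rows", "payload": {
  "series": [
    [0.5, [0, 0, -0.03], [0, 0, 0]],
    [0.6, [0, 0, 0], [0, 0, 0]],
    [0.75, [0, 0, 0], [0, 0, 0]],
    [0.75, [0, 0, -0.2], [0, 0, 0]],
    [0.75, [0, 0, -0.5], [0, 0, 0]],
    [0.75, [0, 0, -0.8], [0, 0, 0]],
    [0.75, [0, 0, -0.8], [0, 0, 0]],
    [0.75, [0, 0, -0.4], [0, 0, 0]]
  ]
}}

```text
t: 14.48
tool_pos: [0.6623, -0.1782, 0.119]
tool_rot: [0.252, 3.127, -0.002]
contact_force: [-0.1, 0.1, -0.4]
opening: 0.0642
grip_force: 0.0
```

{"api": "play_rows", "payload": {
  "series": [
    [0.6, [0.5, -0.7, 0], [0, 0, 1]],
    [0.6, [0.6, -0.7, 0], [0, 0, 1]],
    [0.6, [0.8, -0.6, 0], [0, 0, 1]],
    [0.6, [0.9, -0.3, 0], [0, 0, 1]],
    [0.6, [0.9, -0.2, 0], [0, 0, 1]],
    [0.6, [0, 0, 0], [0, 0, 1]],
    [0.6, [0, 0, 0], [0, 0, 1]],
    [0.6, [0, 0, 0], [0, 0, 1]]
  ]
}}

```text
t: 15.48
tool_pos: [0.4556, -0.2082, 0.1146]
tool_rot: [-1.879, -2.516, 0.0]
contact_force: [-0.2, 0.3, -0.4]
opening: 0.0512
grip_force: 0.0
```

```bash
python3 - <<'E'
from fit import *
go([.5287,-.156,.09],260.8)
s=cam('scene');t=cam('top')
cv2.imwrite('/tmp/s2.png',s[0]);cv2.imwrite('/tmp/t2.png',t[0])
a=cv2.resize(t[0][110:230,380:460],(400,600),interpolation=cv2.INTER_CUBIC);b=cv2.resize(s[0][270:390,250:330],(400,600),interpolation=cv2.INTER_CUBIC)
cv2.imwrite('pics/g.png',np.hstack([a,b]))
E
```

```text
t 15.47 pos [ 0.4556 -0.2082  0.1146] q [-0.58 -0.18  1.98 -0.    1.35 -0.87] open 0.0512 F [-0.2  0.3 -0.4] grip 0.0
shift [-1.264 -1.277  0.492] turn [ 5.0000e-03 -7.0000e-03 -1.9288e+01]
```

View pics/g.png

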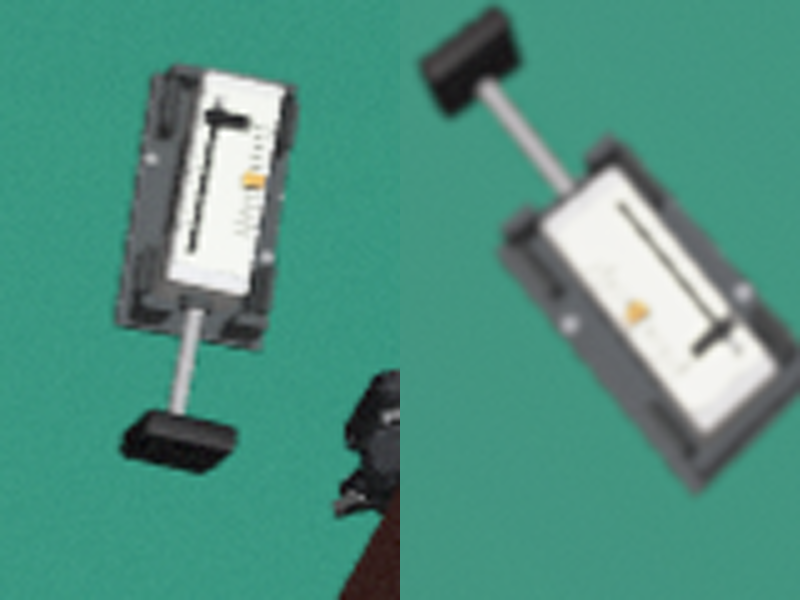

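The gauge is seated in the cradle with the handle out through the slot. In the left (top) panel the pointer is at (227,118) and the tab at (255,181). In the right (scene) panel they are at (713,340) and (637,312). Now the handle position and the required pull.

```bash
cat > pt.py <<'E'
from fit import *
def colour(c,roi,kind):
    """centroid (native px) of orange tab"""
    x,y,w,h=roi; im=cv2.resize(c[0][y:y+h,x:x+w],None,fx=8,fy=8,interpolation=cv2.INTER_CUBIC).astype(int)
    b,g,r=im[...,0],im[...,1],im[...,2]
    wgt=np.clip((r-b)-35,0,None)*(r>130)
    n,l,st,ce=cv2.connectedComponentsWithStats((wgt>0).astype(np.uint8)); k=1+st[1:,4].argmax(); wgt=wgt*(l==k)
    Y,X=np.mgrid[:wgt.shape[0],:wgt.shape[1]]
    return ((X*wgt).sum()/wgt.sum()+.5)/8-.5+x,((Y*wgt).sum()/wgt.sum()+.5)/8-.5+y
def dark_profile(c,xs,G,yaw,yy,z=.048):
    """mean grey along strip at gauge x=xs (m), gauge y list yy on plane z"""
    e=np.array([np.cos(yaw),np.sin(yaw)]);n=np.array([-e[1],e[0]])
    P=np.array([[*(G+e*x+n*y),z] for x in xs for y in yy]); q=proj(c,P).astype(np.float32)
    g=cv2.cvtColor(c[0],cv2.COLOR_BGR2GRAY).astype(np.float32)
    v=cv2.remap(g,q[:,0].reshape(len(xs),-1),q[:,1].reshape(len(xs),-1),cv2.INTER_CUBIC)
    return v.mean(1)
def gx(P,G,yaw): 
    d=P[:2]-G; return d[0]*np.cos(yaw)+d[1]*np.sin(yaw), -d[0]*np.sin(yaw)+d[1]*np.cos(yaw)
E
python3 - <<'E'
from pt import *
s=cam('scene');t=cam('top'); G=np.array([.659,-.177]);yaw=np.radians(-9.2)
cp=lambda u,v,x,y:((u+.5)/5-.5+x,(v+.5)/5-.5+y)
for n,c,roi,pp in(('top',t,(412,125,30,45),cp(227,118,380,110)),('scene',s,(285,315,30,35),cp(313,340,250,270))):
    tb=ray(c,[colour(c,roi,0)],.048)[0]; pm=ray(c,[pp],.048)[0]
    print(n,'tab',gx(tb,G,yaw),'ptr',gx(pm,G,yaw))
    xs=np.arange(.015,.046,.001); 
    for yy in(np.linspace(-.004,.001,5),np.linspace(.007,.010,4)):
      v=dark_profile(c,xs,G,yaw,yy); w=np.clip(np.median(v)-20-v,0,None); print('  ptr centroid',(xs*w).sum()/w.sum(), v.astype(int)[::2])
# handle plate fit: plate+rod silhouettes
def cost(p,views):
    B=[box(-139,-125,-22,22,10,66)]; f=0
    for c,r,m in views: k=render(c,r,B,p); f+=(k!=m).sum()/k.sum()
    return f
V=[]
for c,r in((t,(400,185,32,24)),(s,(250,268,32,28))):
    x,y,w,h=r; im=cv2.resize(c[0][y:y+h,x:x+w],None,fx=S,fy=S,interpolation=cv2.INTER_CUBIC); V.append((c,r,(im.max(2)<75).astype(np.uint8)))
for v in(V,V[:1],V[1:]):
    o=minimize(lambda p:cost([p[0],p[1],yaw],v),[.659,-.177],method='Nelder-Mead',options=dict(initial_simplex=np.array([[.659,-.177],[.669,-.177],[.659,-.167]]))); e=np.array([np.cos(yaw),np.sin(yaw)])
    print('gauge from handle',o.x,o.fun,'handle',o.x-.132*e)
E
```

```text
top tab (np.float64(0.00540795081004538), np.float64(-0.011981102404453313)) ptr (np.float64(0.0338005428133019), np.float64(0.0050427151499949155))
  ptr centroid 0.033060228167287084 [245 245 244 244 245 247 237 160  74  52  48 155 249 245 244 245]
  ptr centroid 0.03302687621739298 [212 205 200 200 178 184 156  88  53  49  48  86 165 203 218 230]
scene tab (np.float64(0.002935693202464843), np.float64(-0.010934257196113246)) ptr (np.float64(0.03260692510755084), np.float64(0.005124872194726197))
  ptr centroid 0.031096686203629244 [243 244 243 243 245 245 223 152 105 144 220 245 245 244 243 244]
  ptr centroid 0.03134437366280707 [212 208 203 198 201 198 167 110  71  87 146 203 223 219 219 234]
gauge from handle [ 0.66464133 -0.17354513] 0.5129175633776305 handle [ 0.53433934 -0.15244081]
gauge from handle [ 0.66351039 -0.17381871] 0.19048167780594608 handle [ 0.5332084 -0.1527144]
gauge from handle [ 0.66395604 -0.17463546] 0.3192327903310562 handle [ 0.53365406 -0.15353115]
```

Pointer-to-tab distance is about 28 mm. The handle grip is near (0.533, -0.153). I'll finish the turn and go above the handle.

{"api": "play_rows", "payload": {
  "series": [
    [0.6, [0, 0, 0], [0, 0, 0.8]],
    [0.6, [0, 0, 0], [0, 0, 0.8]],
    [0.6, [0, 0, 0], [0, 0, 0.8]],
    [0.6, [0, 0, 0], [0, 0, 0.8]],
    [0.6, [0.6, 0.6, 0], [0, 0, 0]],
    [0.6, [0.5, 0.6, 0], [0, 0, 0]],
    [0.6, [0, 0, 0], [0, 0, 0]]
  ]
}}

```text
t: 16.55
tool_pos: [0.5252, -0.1622, 0.1149]
tool_rot: [-2.381, -2.049, -0.0]
contact_force: [-0.9, -0.2, -0.1]
opening: 0.0513
grip_force: 0.0
```

```bash
python3 - <<'E'
from fit import *
go([.5333,-.153,.02],80.8)
E
```

```text
t 16.55 pos [ 0.5252 -0.1622  0.1149] q [-0.44 -0.06  1.87  0.    1.34 -0.29] open 0.0513 F [-0.9 -0.2 -0.1] grip 0.0
shift [0.207 0.131 1.899] turn [-0.001 -0.002  0.077]
```

{"api": "play_rows", "payload": {
  "series": [
    [0.6, [0.2, 0.13, 0], [0, 0, 0.08]],
    [0.6, [0, 0, 0.6], [0, 0, 0]],
    [0.6, [0, 0, 0.6], [0, 0, 0]],
    [0.6, [0, 0, 0.4], [0, 0, 0]],
    [0.6, [0, 0, 0.3], [0, 0, 0]],
    [0.6, [0, 0, 0], [0, 0, 0]]
  ]
}}

```text
t: 17.3
tool_pos: [0.531, -0.1542, 0.019]
tool_rot: [-2.396, -2.029, 0.001]
contact_force: [0.1, -1.0, 0.5]
opening: 0.0512
grip_force: 0.0
```

```bash
python3 - <<'E'
from fit import *
go([.5333,-.153,.02],80.8)
E
```

```text
t 17.3 pos [ 0.531  -0.1542  0.019 ] q [-0.42  0.06  1.92  0.    1.16 -0.25] open 0.0512 F [ 0.1 -1.   0.5] grip 0.0
shift [ 0.032  0.042 -0.02 ] turn [-0.015 -0.004 -0.036]
```

{"api": "play_rows", "payload": {
  "series": [
    [0.6, [0.03, 0.04, 0], [0, 0, 0]],
    [0.3, [0, 0, 0], [0, 0, 0]],
    [0.2, [0, 0, 0], [0, 0, 0]],
    [0.1, [0, 0, 0], [0, 0, 0]],
    [0.1, [0, 0, 0], [0, 0, 0]],
    [0.1, [0, 0, 0], [0, 0, 0]]
  ],
  "force": 20
}}

```text
t: 18.05
tool_pos: [0.5326, -0.1534, 0.0206]
tool_rot: [-2.396, -2.028, 0.004]
contact_force: [-6.0, 0.6, 5.7]
opening: 0.0136
grip_force: 20.6
```

Gripped the plate at 13.6 mm. I'll regrip 10 mm deeper for a better hold, which is still clear of the rod.

{"api": "play_rows", "payload": {
  "series": [
    [0.4, [0, -0.02, 0], [0, 0, 0]],
    [0.4, [0, 0, 0], [0, 0, 0]],
    [0.4, [0, 0, 0.1], [0, 0, 0]],
    [0.4, [0, 0, 0.1], [0, 0, 0]],
    [0.4, [0, 0, 0], [0, 0, 0]]
  ]
}}

```text
t: 18.68
tool_pos: [0.5324, -0.1528, 0.0091]
tool_rot: [-2.396, -2.029, 0.001]
contact_force: [-0.1, 0.1, 1.2]
opening: 0.034
grip_force: 0.0
```

{"api": "play_rows", "payload": {
  "series": [
    [0.25, [0, 0, 0], [0, 0, 0]],
    [0.1, [0, 0, 0], [0, 0, 0]],
    [0.1, [0, 0, 0], [0, 0, 0]],
    [0.1, [0, 0, 0], [0, 0, 0]],
    [0.1, [0, 0, 0], [0, 0, 0]]
  ],
  "force": 50
}}

```text
t: 19.3
tool_pos: [0.533, -0.1534, 0.0103]
tool_rot: [2.397, 2.03, -0.001]
contact_force: [-2.6, -2.9, 1.1]
opening: 0.0133
grip_force: 49.4
```

```bash
cat > look.py <<'E'
from pt import *
def look():
    o=ctrl.get_obs(); print('t',round(o['t'],2),np.round(o['tool_pos'],4),'F',np.round(o['contact_force'],1),'open',round(o['opening'],4))
    s=cam('scene'); G=np.array([.659,-.177]);yaw=np.radians(-9.2)
    tb=gx(ray(s,[colour(s,(275,310,40,40),0)],.048)[0],G,yaw)
    xs=np.arange(-.03,.046,.0005); r=[]
    for yy in(np.linspace(-.004,.001,5),np.linspace(.007,.010,4)):
        v=dark_profile(s,xs,G,yaw,yy); k=v.argmin(); sl=slice(max(0,k-12),k+13); w=np.clip(np.median(v)-20-v[sl],0,None); r.append((xs[sl]*w).sum()/w.sum())
    e=np.array([np.cos(yaw),np.sin(yaw)])
    print('tab',np.round(tb,4),'ptr',np.round(r,4),'diff mm',np.round((np.array(r)-tb[0])*1e3,2),'tool along -x',round(-float(np.dot(o['tool_pos'][:2],e)),4))
E
python3 -c "
from look import *
look();look();go([.53,-.153,.01],80.8)"
```

```text
t 19.3 [ 0.533  -0.1534  0.0103] F [-2.6 -2.9  1.1] open 0.0133
tab [ 0.0042 -0.0096] ptr [0.0318 0.032 ] diff mm [27.65 27.87] tool along -x -0.5507
t 19.35 [ 0.533  -0.1534  0.0103] F [-1.8 -2.7  2. ] open 0.013
tab [ 0.0042 -0.0096] ptr [0.0318 0.032 ] diff mm [27.65 27.87] tool along -x -0.5507
t 19.4 pos [ 0.533  -0.1534  0.0103] q [-0.41  0.08  1.92 -0.    1.14 -0.25] open 0.0129 F [-2.  -3.2  2.6] grip 49.44486200809479
shift [-0.002 -0.061  0.005] turn [-0.001  0.003 -0.035]
```

{"api": "play_rows", "payload": {
  "series": [
    [0.1, [0, -0.08, 0], [0, 0, 0]],
    [0.1, [0, -0.1, 0], [0, 0, 0]],
    [0.1, [0, -0.1, 0], [0, 0, 0]],
    [0.1, [0, -0.1, 0], [0, 0, 0]],
    [0.1, [0, -0.1, 0], [0, 0, 0]],
    [0.1, [0, 0, 0], [0, 0, 0]],
    [0.1, [0, 0, 0], [0, 0, 0]]
  ]
}}

```text
t: 20.27
tool_pos: [0.5101, -0.1491, 0.0103]
tool_rot: [2.396, 2.03, 0.003]
contact_force: [6.4, -0.9, -2.2]
opening: 0.0136
grip_force: 48.7
```

```bash
python3 -c "
from look import *
look()"
```

```text
t 20.27 [ 0.5101 -0.1491  0.0103] F [ 6.4 -0.9 -2.2] open 0.0136
tab [-0.0033 -0.0083] ptr [0.0097 0.0093] diff mm [12.92 12.59] tool along -x -0.5273
```

{"api": "play_rows", "payload": {
  "series": [
    [0.1, [0, -0.07, 0], [0, 0, 0]],
    [0.1, [0, -0.07, 0], [0, 0, 0]],
    [0.1, [0, -0.06, 0], [0, 0, 0]],
    [0.1, [0, 0, 0], [0, 0, 0]],
    [0.1, [0, 0, 0], [0, 0, 0]]
  ]
}}

```text
t: 20.95
tool_pos: [0.5007, -0.1476, 0.0104]
tool_rot: [2.395, 2.029, 0.004]
contact_force: [7.8, -0.5, -3.4]
opening: 0.0128
grip_force: 48.7
```

```bash
python3 -c "
from look import *
look()
t=cam('top');cv2.imwrite('/tmp/t3.png',t[0]); s=cam('scene');cv2.imwrite('/tmp/s3.png',s[0])
G=np.array([.655,-.1763]);yaw=np.radians(-9.2)
try:
  print('top tab',gx(ray(t,[colour(t,(410,125,35,50),0)],.048)[0],G,yaw))
  xs=np.arange(-.03,.045,.002)
  print(dark_profile(t,xs,G,yaw,np.linspace(-.002,.001,4)).astype(int))
except Exception as e: print(e)"
```

```text
t 20.95 [ 0.5007 -0.1476  0.0104] F [ 7.8 -0.5 -3.4] open 0.0128
tab [-0.0032 -0.0078] ptr [-0.0002  0.0003] diff mm [3.06 3.51] tool along -x -0.5179
top tab (np.float64(-0.048070407037123154), np.float64(-0.046566930735783545))
[ 30  24  35  87 175 228 252 246 245 245 245 245 245 245 245 247 176  94
  97  83 174 248 245 243 244 244 244 244 244 241 239 243 244 244 243 243
 244 243]
```

```bash
cat > look2.py <<'E'
from pt import *
def prof(c,ch,xs,G,yaw,yy,z=.048):
    e=np.array([np.cos(yaw),np.sin(yaw)]);n=np.array([-e[1],e[0]])
    P=np.array([[*(G+e*x+n*y),z] for x in xs for y in yy]); q=proj(c,P).astype(np.float32)
    return cv2.remap(ch,q[:,0].reshape(len(xs),-1),q[:,1].reshape(len(xs),-1),cv2.INTER_CUBIC).mean(1)
def mid(xs,v):
    b=np.median(v); v=v-b; k=v.argmax(); h=v[k]/2; i=k
    while v[i]>h: i-=1
    j=k
    while v[j]>h: j+=1
    f=lambda a,b_:xs[a]+(h-v[a])/(v[b_]-v[a])*(xs[b_]-xs[a])
    l,r=f(i,i+1),f(j,j-1); return (l+r)/2*1e3,(r-l)*1e3,v[k]
def look2(save=None):
    o=ctrl.get_obs(); print('t',round(o['t'],2),np.round(o['tool_pos'],4),'F',np.round(o['contact_force'],1))
    G=np.array([.655,-.1763]);yaw=np.radians(-9.2)
    for n in('scene','top'):
        c=cam(n); im=c[0].astype(np.float32); rb=np.clip(im[...,2]-im[...,0],0,None); dk=255-im[...,2]
        ty=-.0125 if n=='top' else -.0105
        xt=np.arange(-.012,.022,.0005); xp=np.arange(-.016,.042,.0005)
        try:
            t=[mid(xt,prof(c,rb,xt,G,yaw,np.linspace(ty+d-.001,ty+d+.001,3))) for d in(-.002,0,.002)]
            p=[mid(xp,prof(c,dk,xp,G,yaw,np.linspace(a,a+.002,3))) for a in(-.003,.0,.008)]
            print(n,'tab',np.round(t,1).tolist(),'ptr',np.round(p,1).tolist())
        except Exception as e: print(n,e)
E
python3 -c "
from look2 import *
look2()"
```

```text
t 21.1 [ 0.5008 -0.1476  0.0104] F [ 7.8 -0.2 -4.1]
scene tab [[0.8, 6.1, 58.7], [0.8, 6.4, 95.3], [0.7, 6.5, 107.1]] ptr [[4.0, 5.3, 71.5], [4.4, 5.6, 142.7], [4.4, 5.7, 162.4]]
top tab [[3.8, 5.0, 61.1], [3.1, 6.7, 99.2], [2.7, 7.2, 117.9]] ptr [[6.0, 7.6, 118.5], [6.0, 7.3, 209.1], [6.1, 8.2, 196.6]]
```

{"api": "play_rows", "payload": {
  "series": [
    [0.1, [0, -0.03, 0], [0, 0, 0]],
    [0.1, [0, -0.025, 0], [0, 0, 0]],
    [0.1, [0, 0, 0], [0, 0, 0]],
    [0.1, [0, 0, 0], [0, 0, 0]]
  ]
}}

```text
t: 21.7
tool_pos: [0.4984, -0.1472, 0.0104]
tool_rot: [2.394, 2.029, 0.005]
contact_force: [8.2, -0.3, -5.5]
opening: 0.0132
grip_force: 48.6
```

```bash
python3 -c "
from look2 import *
look2()"
```

```text
t 21.7 [ 0.4984 -0.1472  0.0104] F [ 8.2 -0.3 -5.5]
scene tab [[0.9, 6.1, 59.0], [0.7, 6.4, 95.6], [0.7, 6.5, 107.4]] ptr [[2.1, 5.5, 64.2], [1.9, 5.5, 142.6], [2.0, 6.1, 164.2]]
top tab [[3.9, 5.2, 65.9], [3.1, 6.8, 102.1], [2.7, 7.2, 119.3]] ptr [[3.3, 6.2, 150.7], [3.7, 7.2, 210.0], [3.8, 7.8, 195.1]]
```

{"api": "play_rows", "payload": {
  "series": [
    [0.1, [0, -0.02, 0], [0, 0, 0]],
    [0.1, [0, 0, 0], [0, 0, 0]],
    [0.1, [0, 0, 0], [0, 0, 0]]
  ]
}}

```text
t: 22.18
tool_pos: [0.4975, -0.1471, 0.0104]
tool_rot: [2.394, 2.028, 0.005]
contact_force: [9.7, -1.4, -5.2]
opening: 0.0126
grip_force: 48.6
```

```bash
python3 -c "
from look2 import *
look2()"
```

```text
t 22.18 [ 0.4975 -0.1471  0.0104] F [ 9.7 -1.4 -5.2]
scene tab [[0.9, 6.1, 59.5], [0.7, 6.4, 95.8], [0.7, 6.5, 107.3]] ptr [[1.2, 6.0, 67.3], [1.2, 5.8, 148.9], [1.2, 5.7, 160.2]]
top tab [[3.8, 5.4, 69.6], [3.1, 6.7, 103.4], [2.7, 7.3, 119.3]] ptr [[2.7, 6.9, 151.1], [2.9, 7.8, 203.7], [2.7, 8.1, 200.5]]
```

Pointer is level with the tab (scene +0.5 mm, top -0.2 mm). Easing the handle back slowly.

{"api": "play_rows", "payload": {
  "series": [
    [0.1, [0, 0.04, 0], [0, 0, 0]],
    [0.1, [0, 0.06, 0], [0, 0, 0]],
    [0.1, [0, 0.07, 0], [0, 0, 0]],
    [0.1, [0, 0.07, 0], [0, 0, 0]],
    [0.1, [0, 0.07, 0], [0, 0, 0]],
    [0.1, [0, 0.07, 0], [0, 0, 0]],
    [0.1, [0, 0.06, 0], [0, 0, 0]],
    [0.1, [0, 0.04, 0], [0, 0, 0]]
  ]
}}

```text
t: 23.28
tool_pos: [0.5197, -0.1508, 0.0103]
tool_rot: [-2.397, -2.031, -0.0]
contact_force: [3.3, -0.4, -0.5]
opening: 0.013
grip_force: 49.3
```

{"api": "play_rows", "payload": {
  "series": [
    [0.1, [0, 0.03, 0], [0, 0, 0]],
    [0.1, [0, 0.03, 0], [0, 0, 0]],
    [0.1, [0, 0, 0], [0, 0, 0]],
    [0.1, [0, 0, 0], [0, 0, 0]]
  ]
}}

```text
t: 23.78
tool_pos: [0.5226, -0.1513, 0.0102]
tool_rot: [2.397, 2.03, 0.0]
contact_force: [3.8, 0.2, 1.2]
opening: 0.0132
grip_force: 49.5
```

```bash
python3 -c "
from look2 import *
from look import look
look2();look()"
```

```text
t 23.77 [ 0.5226 -0.1513  0.0102] F [3.8 0.2 1.2]
scene tab [[0.9, 6.0, 57.8], [0.9, 6.2, 94.8], [0.8, 6.4, 107.9]] ptr [[1.3, 6.0, 69.7], [1.2, 5.9, 149.0], [1.3, 5.6, 157.5]]
top tab [[-4.0, -2.8, 18.9], [-3.0, -1.1, 14.5], [0.8, -9.2, 21.3]] ptr [[8.1, 2.7, 198.7], [8.3, -2.6, 232.1], [1.3, -21.9, 218.5]]
t 23.88 [ 0.5226 -0.1513  0.0102] F [3.4 0.5 1.3] open 0.0133
tab [-0.0033 -0.0074] ptr [-0.0029 -0.0028] diff mm [0.4  0.47] tool along -x -0.54
```

{"api": "play_rows", "payload": {
  "series": [
    [0.1, [0, 0.02, 0], [0, 0, 0]],
    [0.1, [0, 0.02, 0], [0, 0, 0]],
    [0.1, [0, 0.02, 0], [0, 0, 0]],
    [0.1, [0, 0, 0], [0, 0, 0]],
    [0.1, [0, 0, 0], [0, 0, 0]]
  ]
}}

```text
t: 24.55
tool_pos: [0.5255, -0.1519, 0.0102]
tool_rot: [2.397, 2.03, 0.0]
contact_force: [2.2, 1.7, 2.3]
opening: 0.013
grip_force: 49.7
```

```bash
python3 -c "
from look import look
look()"
```

```text
t 24.55 [ 0.5255 -0.1519  0.0102] F [2.2 1.7 2.3] open 0.013
tab [-0.0033 -0.0075] ptr [-0.003  -0.0029] diff mm [0.38 0.48] tool along -x -0.543
```

{"api": "play_rows", "payload": {
  "series": [
    [0.1, [0, 0.02, 0], [0, 0, 0]],
    [0.1, [0, 0, 0], [0, 0, 0]],
    [0.1, [0, 0, 0], [0, 0, 0]]
  ]
}}

```text
t: 24.98
tool_pos: [0.5255, -0.1519, 0.0101]
tool_rot: [-2.396, -2.029, 0.002]
contact_force: [-1.6, 2.4, 5.8]
opening: 0.0128
grip_force: 50.2
```

```bash
python3 -c "
from look import look
look()"
```

```text
t 24.98 [ 0.5255 -0.1519  0.0101] F [-1.6  2.4  5.8] open 0.0128
tab [-0.0033 -0.0074] ptr [-0.0029 -0.0028] diff mm [0.39 0.52] tool along -x -0.543
```

The handle is home: it moved no further and the force reversed sign. Release and retreat upwards.

{"api": "play_rows", "payload": {
  "series": [
    [0.25, [0, 0, 0], [0, 0, 0]],
    [0.5, [0, 0, 0], [0, 0, 0]],
    [0.5, [0, 0, 0], [0, 0, 0]],
    [0.5, [0, 0, -0.2], [0, 0, 0]],
    [0.5, [0, 0, -0.6], [0, 0, 0]],
    [0.5, [0, 0, -0.8], [0, 0, 0]],
    [0.5, [0, 0, -0.8], [0, 0, 0]],
    [0.5, [0, 0, -0.2], [0, 0, 0]]
  ]
}}

```text
t: 26.02
tool_pos: [0.5285, -0.1529, 0.1444]
tool_rot: [2.393, 2.026, 0.005]
contact_force: [0.4, 0.1, 0.5]
opening: 0.0424
grip_force: 0.0
```

{"api": "play_rows", "payload": {
  "series": [
    [0.5, [-0.6, -0.4, 0], [0, 0, 0]],
    [0.5, [-0.6, -0.6, 0], [0, 0, 0]],
    [0.5, [-0.4, -0.6, 0], [0, 0, 0]],
    [0.5, [0, 0, 0], [0, 0, 0]],
    [0.5, [0, 0, 0], [0, 0, 0]]
  ]
}}

```text
t: 26.65
tool_pos: [0.4343, -0.2175, 0.1396]
tool_rot: [-2.397, -2.03, -0.0]
contact_force: [0.1, 0.2, 0.6]
opening: 0.0427
grip_force: 0.0
```

```bash
python3 - <<'E'
from look2 import *
from look import look
look();look2()
for n,f in(('scene','/tmp/scene0.png'),('top','/tmp/top0.png')):
    d=cv2.absdiff(cam(n)[0],cv2.imread(f)).max(2)>60
    k,l,st,ce=cv2.connectedComponentsWithStats(d.astype(np.uint8)); print(n,[(ce[i].astype(int).tolist(),int(st[i,4])) for i in range(1,k) if st[i,4]>8])
E
```

```text
t 26.65 [ 0.4343 -0.2175  0.1396] F [0.1 0.2 0.6] open 0.0427
tab [-0.0033 -0.0074] ptr [-0.0029 -0.0028] diff mm [0.44 0.54] tool along -x -0.4635
t 26.7 [ 0.4346 -0.2174  0.1397] F [ 0.6 -0.3 -0.1]
scene tab [[0.8, 5.8, 55.3], [0.8, 6.1, 93.7], [0.8, 6.3, 106.1]] ptr [[1.2, 5.8, 68.2], [1.3, 5.8, 147.7], [1.3, 5.6, 158.3]]
top tab [[3.9, 6.3, 48.7], [3.1, 7.4, 89.2], [2.7, 7.3, 116.0]] ptr [[2.9, 6.7, 146.5], [3.2, 7.3, 209.5], [2.9, 8.5, 201.2]]
scene [([78, 3], 123), ([108, 1], 53), ([126, 2], 13), ([348, 1], 27), ([93, 12], 15), ([86, 22], 71), ([95, 24], 20), ([102, 26], 20), ([198, 60], 3887), ([114, 47], 1010), ([98, 33], 9), ([84, 65], 32), ([156, 76], 45), ([100, 69], 13), ([101, 84], 95), ([134, 75], 40), ([140, 88], 398), ([131, 177], 9299), ([162, 132], 507), ([150, 145], 78), ([180, 153], 121), ([376, 202], 1003), ([291, 315], 1353)]
top [([423, 148], 653), ([277, 164], 987), ([485, 289], 21770), ([415, 196], 267), ([33, 352], 6895), ([277, 384], 2021), ([262, 399], 11)]
```

```bash
python3 -c "
from station import ctrl
print(ctrl.finish_job())"
```

```text
the job is handed in; nothing more can be done
None
```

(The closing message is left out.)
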